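# Slide the last marble tube into the free pocket

## Robot

A 7-joint arm with a two-finger parallel gripper is mounted at the origin on the work surface. World frame = base frame: x ahead of the robot, y to its left, z up, the work surface at z = 0. Lengths are in mm, angles in rad, forces in N, time in s.
With the tool pointing down it reaches from about 400 to 900 mm from the base axis. Payload 5.6 kg.
Tool frame: the origin (TCP) lies midway between the tips of the shut fingers; the grasp point (between the pads) lies 19 mm behind it; z points along the fingers, y is the line along which they close (so a half turn about z gives the same grasp; the last joint's range is limited). The gripper opens to 92 mm and grips with 3 to 60 N. Pads are 20 mm wide; open, the fingers measure 128 mm over their backs; the gripper's body (75 mm by 189 mm) begins 69 mm behind the grasp point.
Start: joints at [1.111, 0.468, -0.012, 1.603, 0.006, 1.071, -0.056], TCP at [263.105, -594.378, 214.592] pointing down, gripper open.
Joint ranges: [-2.53, 2.53], [-0.31, 2.02], [-1.57, 1.55], [0.28, 2.44], [-1.29, 4.43], [0.15, 1.84], [-2.92, 2.92]. Speed limits (rad/s): [2.57, 2.57, 3.14, 3.14, 3.14, 3.14, 3.14].

## Interface

Orientations are given as a rotation vector (axis times angle).
In Python, from cell import robot, grip, kin, viewer gives the robot as it stands. Calls block until the motion is done:
- robot.movep(position, orientation): joint-space move of the TCP to a pose.
- robot.servo_line(position, feed=150, rotation=None): straight line of the TCP; rotation=None keeps the orientation; feed is the mean speed in mm/s.
- robot.goto_joints(angles): joint-space move.
- grip(opening, newtons=None): opening from 0.0 (shut) to 1.0 (fully open); newtons is the grip in N (None keeps the last); returns when the fingers have stopped.
- robot.hold(seconds).
- kin.ik(position, orientation): joint angles nearest the present ones, or None.
- robot.observe(): the state.
- viewer.read_camera(name): name is "scene" or "top" or "wrist"; returns the picture (400x640x3 uint8, red, green, blue); there is no depth.
- viewer.camera_info(name): a dict with "camera_matrix" (3x3 intrinsics, pixels), "R" (3x3) and "t" (3): a world point X has camera coordinates R X + t. Camera axes: x right, y down, z forward; pixel columns grow to the right and rows downward; lengths in mm; the calibration is good to about 2 mm. A picture is of the moment at which its call begins: read the wrist's pose just before it. camera_info takes no time and is no camera call; for the wrist camera it gives the pose at the moment of the call.
A pose or a line that the arm cannot do raises robot.IKError and nothing moves.
- robot.job_done(): hands the job in; it is judged then, once.
Trained networks look in the newest picture that a camera, given by its name, has taken for a name from the list of things; names that differ only in an ending like _2 or _b are one class to them, and where a whole thing is asked for, a point or a joint stands for the part that bears it (a point fixed in the world has none). Each returns a list of dicts, best first, with "confidence" (0 to 1); they miss things now and then, are a little off and sometimes report something else, mostly with a low value. They report only what shows in the picture. A call takes as long as a camera call. They do not tell look-alikes from the thing itself.
- viewer.silhouettes(name, camera): "mask" (400x640 bool, what is visible of it).
- viewer.pinpoint(name, camera): "at" ([x, y, z] in mm, in the coordinates of the camera as it stood for that picture, good to about 4 mm: a listed point, or the origin of a listed thing).
The state is a dict: "t": time; "joints": joint angles; "joint_velocities": joint speeds; "joint_torque": joint torques, N m; "tcp_pos": TCP position; "tcp_rot": TCP orientation; "contact_force": force on the tool from outside, world axes, zero at the start; "wrist_torque": the same for the moment, N m; "grip_width": opening from 0.0 (shut) to 1.0 (fully open); "grip_force": force on a finger pad.
Only numpy, scipy, OpenCV 4.12 (cv2) and the standard library are available. Lean on these libraries where they do the work, as an engineer would, in place of code of your own. Each camera call takes 0.05 s, during which the arm holds its last target. There are 200 camera calls.

## Task

One tube of marbles still stands on the deck of the plywood rack. Slide it along the deck, without lifting it off, into the one pocket that is empty, so that it drops fully in and stands upright there like the others. Leave the stored tubes in their pockets and do not shift the stopper, the jar or the bowl.

Things in the scene. Friction and masses are not known exactly. Their poses are not given: they have to be found in the camera images.
- rack: Fixed plywood rack, a block 250 (x) by 400 (y) by 60 (z) mm. Origin at the centre of its underside, z up, y along the row. Its flat top is the deck, 60 mm above the table; four pockets in one row along y at x = +50 mm, y = -120, -40, +40 and +120 mm; the clear part of the deck reaches from the row to the front edge at x = -125 mm, the side nearest the robot. No rims.
- rail_mid (a point): Middle of the rack's guard rail: a fixed 10 mm bar along the rack's y, its axis 31 mm behind the row of pocket centres and 80 mm above the deck, 4 mm clear of tubes centred in their pockets; its two posts stand 185 mm either side of this point.
- rack_hole0 (a point): Centre of the mouth, level with the deck, of a round pocket: 52 mm in diameter, 45 mm deep, flat floor with a dark rubber pad. Pocket 0 of 0 to 3, counted from the -y end of the row; axes as the rack's. Pockets 80 mm apart.
- rack_hole1 (a point): Centre of the mouth, level with the deck, of a round pocket: 52 mm in diameter, 45 mm deep, flat floor with a dark rubber pad. Pocket 1 of 0 to 3, counted from the -y end of the row; axes as the rack's. Pockets 80 mm apart.
- rack_hole2 (a point): Centre of the mouth, level with the deck, of a round pocket: 52 mm in diameter, 45 mm deep, flat floor with a dark rubber pad. Pocket 2 of 0 to 3, counted from the -y end of the row; axes as the rack's. Pockets 80 mm apart.
- rack_hole3 (a point): Centre of the mouth, level with the deck, of a round pocket: 52 mm in diameter, 45 mm deep, flat floor with a dark rubber pad. Pocket 3 of 0 to 3, counted from the -y end of the row; axes as the rack's. Pockets 80 mm apart.
- spare: White plastic tube of marbles, upright cylinder 44 mm in diameter and 140 mm tall, with a cork stopper 33 mm in diameter standing 20 mm higher (160 mm in all); about 250 g. Origin at the centre of its underside, z along the tube (up when it stands). The one standing on the clear deck in front of the row.
- stored_a: White plastic tube of marbles, upright cylinder 44 mm in diameter and 140 mm tall, with a cork stopper 33 mm in diameter standing 20 mm higher (160 mm in all); about 250 g. Origin at the centre of its underside, z along the tube (up when it stands). Already stands in one of the pockets (which one varies), its foot on the pocket floor, 15 mm above the table.
- stored_b: White plastic tube of marbles, upright cylinder 44 mm in diameter and 140 mm tall, with a cork stopper 33 mm in diameter standing 20 mm higher (160 mm in all); about 250 g. Origin at the centre of its underside, z along the tube (up when it stands). Already stands in one of the pockets (which one varies), its foot on the pocket floor, 15 mm above the table.
- stored_c: White plastic tube of marbles, upright cylinder 44 mm in diameter and 140 mm tall, with a cork stopper 33 mm in diameter standing 20 mm higher (160 mm in all); about 250 g. Origin at the centre of its underside, z along the tube (up when it stands). Already stands in one of the pockets (which one varies), its foot on the pocket floor, 15 mm above the table.
- stopper: Loose cork stopper, 28 mm in diameter, 22 mm tall, on the deck behind the row. Origin at its underside.
- bowl: Steel bowl of jacks, 110 mm across, 45 mm tall, on the table beyond the rack's +y end. Origin at its underside.
- jar: Green jar with a cork-style top, 84 mm in diameter, 120 mm tall, on the table beyond the rack's -y end. Origin at its underside.
Not all that is in view belongs to the job. What is shaped like the stored_c but red or yellow is not meant. Leave any yellow look-alike of the stored_a alone.

How it is judged (in metres and radians):
At the end, for the whole second after the job is handed in: The spare tube stands in a pocket: its underside less than 10 mm above the pocket floor, less than 15 mm off the pocket's centre, tilted less than 0.25 rad and at rest. The three stored tubes still stand in pockets to the same depth and tilt (z of each of spare, stored_a, stored_b, stored_c in the frame of rack below 0.025 m and angle between each of spare, stored_a, stored_b, stored_c's own z axis and vertical below 0.25 rad and (horizontal distance between spare and rack_hole0 below 0.015 m or horizontal distance between spare and rack_hole1 below 0.015 m or horizontal distance between spare and rack_hole2 below 0.015 m or horizontal distance between spare and rack_hole3 below 0.015 m) and linear speed of spare below 0.02 m/s); the robot touches nothing.
It fails at once if the spare tube is lifted more than 20 mm off the deck (z of spare in the frame of rack above 0.08 m).
It fails at once if the spare tube topples (tilts more than 0.8 rad) (angle between spare's own z axis and vertical above 0.8 rad).
It fails at once if a stored tube is pulled up by more than 20 mm (z of any of stored_a, stored_b, stored_c in the frame of rack above 0.035 m).
It fails at once if the stopper, bowl or jar is shifted by more than 40 mm (distance of any of stopper, bowl, jar from where it was at the start of the episode above 0.04 m).
It also fails if it takes over 32 s, if anything falls off the work surface, if the arm or the gripper's body presses on something with over 40 N, if the wrist force passes 120 N, or if a joint passes its speed limit or range.

## Working session

There is one attempt and no reset: what is moved stays moved. The work goes in short steps, each a Python script; the robot and the scene stay as the last script left them, time stands still between calls to the robot, and variables do not carry over. Pictures are saved under pics/ and viewed, at most 10 in all, crops included, and the job is handed in when it is done.

```bash
mkdir -p pics; ls
cat > h.py <<'E'
import numpy as np, cv2
from cell import robot, grip, kin, viewer
def save(cam,fn):
    im=viewer.read_camera(cam); cv2.imwrite('pics/'+fn,im[:,:,::-1]); return im
def w(cam,p):
    c=viewer.camera_info(cam); return np.array(c['R']).T@(np.array(p)-np.array(c['t']))
E
python3 - <<'E'
from h import *
o=robot.observe(); print(o['t'],o['tcp_rot'],o['tcp_pos'])
for c in ['scene','top']:
    save(c,c+'0.png')
    for n in ['rack','rail_mid','rack_hole0','rack_hole1','rack_hole2','rack_hole3','spare','stored_a','stopper','bowl','jar']:
        for d in viewer.pinpoint(n,c): print(c,n,round(d['confidence'],2),w(c,d['at']).round(0))
print(robot.observe()['t'])
E
```

```text
pics
0.0 [-3.07199388e+00 -6.49394250e-01  7.73764637e-04] [ 262.82385921 -593.86755183  213.63579411]
scene rack 0.96 [591. -73.  -6.]
scene rail_mid 0.67 [672. -60. 140.]
scene rack_hole0 0.94 [637. -28.  60.]
scene rack_hole0 0.92 [627.  51.  56.]
scene rack_hole0 0.87 [ 651. -188.   57.]
scene rack_hole0 0.67 [ 647. -108.   53.]
scene rack_hole1 0.94 [637. -28.  60.]
scene rack_hole1 0.92 [627.  51.  56.]
scene rack_hole1 0.87 [ 651. -188.   57.]
scene rack_hole1 0.67 [ 647. -108.   53.]
scene rack_hole2 0.94 [637. -28.  60.]
scene rack_hole2 0.92 [627.  51.  56.]
scene rack_hole2 0.87 [ 651. -188.   57.]
scene rack_hole2 0.67 [ 647. -108.   53.]
scene rack_hole3 0.94 [637. -28.  60.]
scene rack_hole3 0.92 [627.  51.  56.]
scene rack_hole3 0.87 [ 651. -188.   57.]
scene rack_hole3 0.67 [ 647. -108.   53.]
scene spare 0.83 [527.  42.  58.]
scene stored_a 0.97 [ 646. -106.   11.]
scene stored_a 0.84 [ 808. -184.   -4.]
scene stored_a 0.83 [ 651. -188.   12.]
scene stored_a 0.79 [635. -26.  16.]
scene stored_a 0.71 [ 803. -261.   -5.]
scene stored_a 0.55 [790. -98.  -3.]
scene stopp
[... 462 characters left out ...]
op rack_hole1 0.62 [640. -28.  60.]
top rack_hole2 0.91 [627.  52.  63.]
top rack_hole2 0.8 [ 648. -108.   61.]
top rack_hole2 0.71 [ 653. -188.   62.]
top rack_hole2 0.62 [640. -28.  60.]
top rack_hole3 0.91 [627.  52.  63.]
top rack_hole3 0.8 [ 648. -108.   61.]
top rack_hole3 0.71 [ 653. -188.   62.]
top rack_hole3 0.62 [640. -28.  60.]
top spare 0.51 [529.  42.  59.]
top stored_a 0.95 [ 813. -179.   -3.]
top stored_a 0.93 [ 656. -192.   14.]
top stored_a 0.83 [ 804. -262.    3.]
top stored_a 0.76 [ 646. -107.   17.]
top stored_a 0.68 [634. -31.  17.]
top stored_a 0.19 [ 648. -112.   60.]
top stopper 0.63 [693. -57.  61.]
top bowl 0.76 [521. 215.  -1.]
top jar 0.61 [ 626. -349.    0.]
1.2
```

View pics/scene0.png

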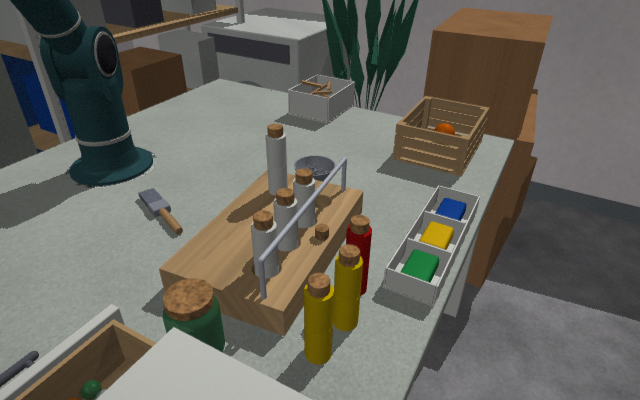

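View pics/top0.png

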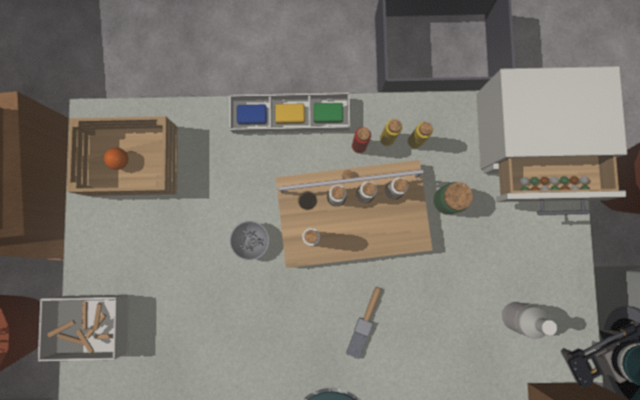

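The empty, dark pocket is at top-image pixel (307,200), the +y end (hole3). The spare stands in front of it at (311,237). The stored tubes are at (337..398, 190), and the yellow and red look-alikes are behind the rack. Next I'll move over it for a close look.

```bash
cat >> h.py <<'E'
def rv(yaw,flip=0):
    a=yaw/2+flip*np.pi/2; return np.pi*np.array([np.cos(a),np.sin(a),0])
def state(): 
    o=robot.observe(); print('t %.2f tcp %s F %s gw %.3f gf %.1f'%(o['t'],np.round(o['tcp_pos'],1),np.round(o['contact_force'],1),o['grip_width'],o['grip_force']))
E
python3 - <<'E'
from h import *
p=[550,30,350]
for f in (0,1): print(f,kin.ik(p,rv(.104,f)))
o=robot.observe()
robot.servo_line([263,-594,350],feed=200)
q=[kin.ik(p,rv(.104,f)) for f in (0,1)]
j=np.array(robot.observe()['joints'])
f=int(np.argmin([np.inf if x is None else abs(np.array(x)-j).max() for x in q]))
print('flip',f)
robot.movep(p,rv(.104,f)); robot.hold(.2); state()
save('wrist','w0.png')
for n in ['rail_mid','rack_hole0','spare','stored_a','stopper']:
    for d in viewer.pinpoint(n,'wrist'): print(n,round(d['confidence'],2),w('wrist',d['at']).round(1))
E
```

```text
0 [ 0.32096637  0.2365429  -0.52194071  1.64938188  0.12196215  1.28821777
 -1.68981622]
1 [ 0.61528972  0.32202985 -0.91461646  1.63299684  0.26209742  1.3163784
  1.33372546]
flip 1
t 4.67 tcp [550.1  29.4 349.9] F [0.2 0.1 0.3] gw 1.002 gf 0.0
rail_mid 0.58 [671.1 -63.6 141.9]
rack_hole0 0.97 [627.1  52.9  56.1]
rack_hole0 0.9 [ 650.6 -185.6   61.7]
rack_hole0 0.81 [ 640.4 -108.6   53.6]
rack_hole0 0.72 [634.5 -26.3  60.8]
rack_hole0 0.29 [ 642.7 -109.    11.7]
spare 0.55 [528.5  42.2  54.7]
stored_a 0.85 [ 651.8 -186.    12.2]
stored_a 0.81 [636.2 -25.1  12.9]
stored_a 0.8 [ 643.3 -109.2   10.4]
stored_a 0.64 [ 8.029e+02 -2.610e+02  1.000e-01]
stored_a 0.63 [790.1 -96.   -1. ]
stopper 0.44 [694.5 -59.9  56.9]
stopper 0.38 [ 6.316e+02 -3.449e+02  4.000e-01]
stopper 0.25 [527.8  42.3  54.6]
```

View pics/w0.png

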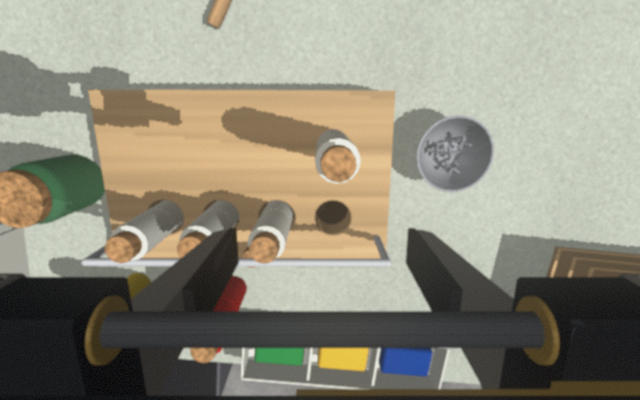

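All three cameras agree: hole3 is about (627.5, 51.8), the spare about (528.5, 42.2), and the yaw is 0.104. I'll grasp now, with the fingers along the row, and slide.

Run:
```python
from h import *
R=rv(.104,1)
grip(0.74,15)
robot.movep([528.5,42.2,250],R)
robot.servo_line([528.5,42.2,142],feed=80); state()
grip(0.0,15); state()
robot.servo_line([615,50.7,142],feed=45); state()
robot.servo_line([627.5,51.8,142],feed=25); state()
robot.hold(.2); save('scene','s1.png'); save('wrist','w1.png')
for c in ('scene','wrist'):
    for d in viewer.pinpoint('spare',c): print(c,round(d['confidence'],2),w(c,d['at']).round(1))
```

```text
t 7.48 tcp [528.9  42.2 142.5] F [ 0.1 -0.9 -0.5] gw 0.738 gf 0.0
t 7.97 tcp [528.6  42.1 142.2] F [ 0.1 -0.1  1.3] gw 0.477 gf 15.0
t 10.05 tcp [614.9  50.7 142. ] F [-0.4 -0.9 -2.8] gw 0.474 gf 15.0
t 10.70 tcp [627.4  51.9 141.9] F [ 0.6 -0.3 -2.2] gw 0.477 gf 15.0
scene 0.76 [589.8  52.7  62.8]
wrist 0.58 [589.3  45.4  62.3]
```

View pics/s1.png

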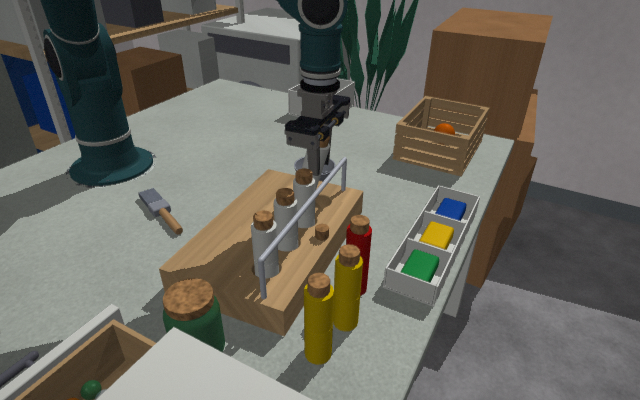

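Run:
```python
import cv2,numpy as np
a=cv2.resize(cv2.imread('pics/s1.png')[80:200,260:380],(400,400),interpolation=cv2.INTER_CUBIC)
b=cv2.imread('pics/w1.png')[0:400,120:520]
cv2.imwrite('pics/c1.png',np.hstack([a,b]))
```

```text
(no output)
```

View pics/c1.png

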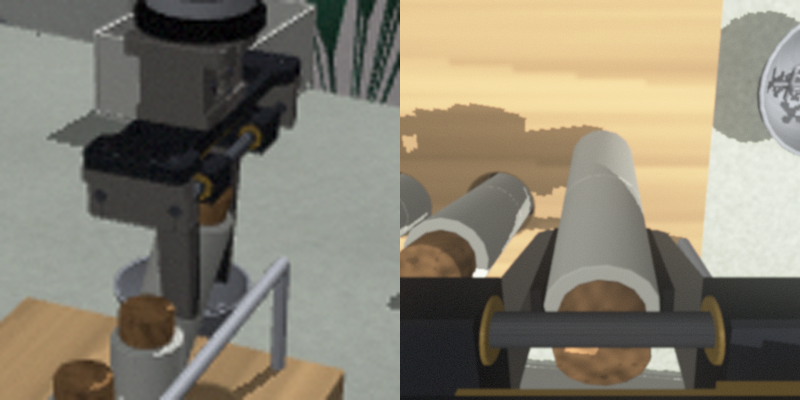

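The tube pivoted between the pads. Its foot lagged about 37 mm, so it leans roughly 0.36 rad (wrist crop: foot at top, cork at bottom). I'll back up to right it and release. Then I'll regrip low with the tool tilted back, and first I'll check that this is feasible.

```bash
cat >> h.py <<'E'
from scipy.spatial.transform import Rotation as Ro
def rt(yaw,tilt,flip=1):  # fingers point forward(+x rack)/down, tilt from vertical
    ax=np.array([-np.sin(yaw),np.cos(yaw),0])
    return (Ro.from_rotvec(-tilt*ax)*Ro.from_rotvec(rv(yaw,flip))).as_rotvec()
E
python3 - <<'E'
from h import *
robot.servo_line([589.5,48.1,142],feed=50); state(); robot.hold(.2)
save('wrist','w2.png')
for c in ('wrist','scene'):
    if c=='scene': viewer.read_camera(c)
    for d in viewer.pinpoint('spare',c): print(c,round(d['confidence'],2),w(c,d['at']).round(1))
c=viewer.camera_info('wrist'); o=robot.observe()
cc=-np.array(c['R']).T@np.array(c['t'])
print('cam in tool',Ro.from_rotvec(o['tcp_rot']).inv().apply(cc-o['tcp_pos']).round(0))
for t in (.7,.8,.9,1.):
  z=Ro.from_rotvec(rt(.104,t)).apply([0,0,1]); print(t,z.round(2))
  for f in (0,1):
    print(f,[None if (q:=kin.ik(list(np.array([x,y,95+15])+19*z),rt(.104,t,f))) is None else np.round(q,2) for x,y in ((500,39),(627,52))])
E
```

```text
t 12.02 tcp [589.8  48.1 142.1] F [-0.  -0.3 -2.4] gw 0.473 gf 15.0
wrist 0.73 [551.8  42.6  60.3]
scene 0.81 [553.9  46.7  62.9]
cam in tool [  74.   -0. -170.]
0.7 [ 0.64  0.07 -0.76]
0 [None, array([ 0.49,  0.59, -0.76,  2.21,  2.22,  0.44,  2.65])]
1 [None, array([ 0.4 ,  0.55, -0.65,  2.22,  2.3 ,  0.39, -0.6 ])]
0.8 [ 0.71  0.07 -0.7 ]
0 [None, array([ 0.45,  0.6 , -0.7 ,  2.27,  2.54,  0.54,  2.34])]
1 [None, array([ 0.64,  0.73, -0.95,  2.26,  2.38,  0.65, -0.52])]
0.9 [ 0.78  0.08 -0.62]
0 [None, array([ 0.34,  0.6 , -0.57,  2.32,  2.78,  0.67,  2.08])]
1 [None, array([ 0.73,  0.88, -1.07,  2.3 ,  2.52,  0.84, -0.52])]
1.0 [ 0.84  0.09 -0.54]
0 [None, array([ 0.24,  0.63, -0.45,  2.37,  2.92,  0.84,  1.92])]
1 [None, array([ 0.73,  0.95, -1.05,  2.34,  2.7 ,  0.97, -0.6 ])]
```

View pics/w2.png

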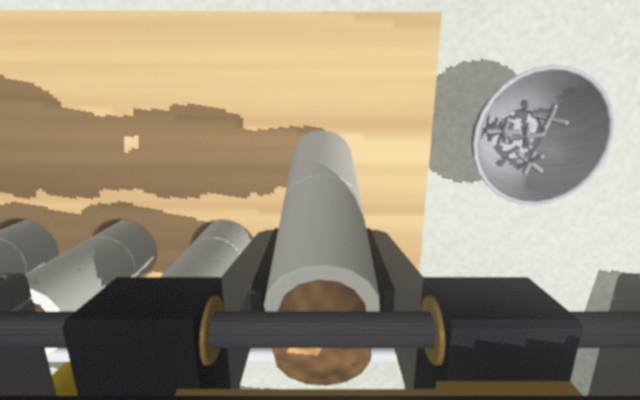

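It stayed rigidly held at about 0.36 rad, with the hand carrying the weight (Fz about -2.4). So I'll tighten the grip and rotate the tool to bring the tube upright, keeping the foot at deck level.

Run:
```python
from h import *
grip(0.0,50); state()
g=np.array([589.8,48.1,161.5])
for t in (.18,.36):
    r=rt(.104,t); z=Ro.from_rotvec(r).apply([0,0,1])
    robot.servo_line(list(g+19*z),feed=10,rotation=r); state()
save('wrist','w3.png'); 
a=[]
for c in ('wrist','scene'):
    if c=='scene': a=save(c,'s3.png')
    for d in viewer.pinpoint('spare',c): print(c,round(d['confidence'],2),w(c,d['at']).round(1))
b=cv2.imread('pics/w3.png')[:,120:520]; a=cv2.resize(a[80:200,260:380,::-1],(400,400),interpolation=cv2.INTER_CUBIC)
cv2.imwrite('pics/c3.png',np.hstack([a,b]))
```

```text
t 12.63 tcp [589.5  48.1 142. ] F [ 0.5 -0.2 -2.3] gw 0.469 gf 50.0
t 13.16 tcp [592.4  48.5 143.3] F [-2.5  0.5  3.3] gw 0.470 gf 50.0
t 13.65 tcp [597.3  49.4 145.1] F [-3.4 -0.5  8.5] gw 0.470 gf 50.0
wrist 0.79 [582.8  48.6  57.8]
```

View pics/c3.png

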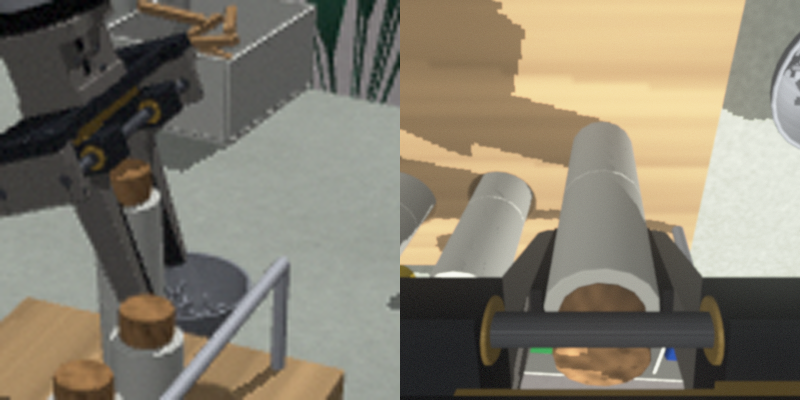

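Nearly upright now. I'll trim the tilt, unload most of the weight so the foot only just touches, then slide with the strong grip.

Run:
```python
from h import *
r=rt(.104,.41); z=Ro.from_rotvec(r).apply([0,0,1])
g=np.array([589.8,48.1,162.0])
fz=lambda: np.mean([ (robot.hold(.02),robot.observe()['contact_force'][2])[1] for _ in range(4)])
robot.servo_line(list(g+19*z),feed=10,rotation=r)
for i in range(10):
    f=fz(); print(round(g[2],1),round(f,2))
    if f<-0.8: break
    g[2]+=.4; robot.servo_line(list(g+19*z),feed=20)
for x,y in ((610,50.1),(622,51.3)):
    g[:2]=x,y; robot.servo_line(list(g+19*z),feed=40); state()
save('wrist','w4.png')
for c in ('wrist','scene'):
    if c=='scene': viewer.read_camera(c)
    for d in viewer.pinpoint('spare',c): print(c,round(d['confidence'],2),w(c,d['at']).round(1))
    for d in viewer.pinpoint('rack_hole3',c): print(c,'hole',round(d['confidence'],2),w(c,d['at']).round(1))
state()
```

```text
162.0 8.86
162.4 6.69
162.8 5.55
163.2 5.42
163.6 3.91
164.0 2.32
164.4 0.14
164.8 -1.55
t 17.07 tcp [617.4  50.9 147.1] F [ 1.2  0.3 -2.7] gw 0.472 gf 50.0
t 17.52 tcp [629.6  52.1 147.3] F [ 0.1 -0.8 -3. ] gw 0.469 gf 50.0
wrist 0.65 [616.5  51.1  56.6]
wrist 0.38 [525.7 212.4   3.1]
scene 0.76 [618.1  50.9  58. ]
scene hole 0.82 [ 647.  -109.9   55.6]
scene hole 0.73 [ 648.4 -187.3   55.9]
scene hole 0.63 [632.8  47.9  57.2]
scene hole 0.58 [634.9 -26.2  59.3]
t 17.82 tcp [629.4  52.1 147.4] F [ 0.3 -0.1 -2.8] gw 0.472 gf 50.0
```

View pics/w4.png

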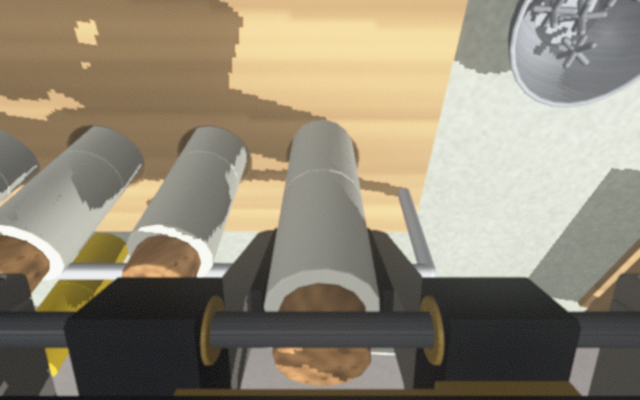

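The foot is at about (617, 51), with dark pocket rim visible on both sides at pixels (292,150) and (356,150), so it's centred sideways. I'll advance about 10 mm and lower under force watch.

Run:
```python
from h import *
r=rt(.104,.455); z=Ro.from_rotvec(r).apply([0,0,1])
g=np.array([627.5,51.8,164.8])
robot.servo_line(list(g+19*z),feed=20,rotation=r); state()
for i in range(9):
    g[2]-=4; robot.servo_line(list(g+19*z),feed=40)
    f=robot.observe()['contact_force']; print(round(g[2],1),np.round(f,1))
    if f[2]>6 or np.hypot(f[0],f[1])>12: break
state()
save('wrist','w5.png')
for c in ('wrist','scene'):
    if c=='scene': viewer.read_camera(c)
    for d in viewer.pinpoint('spare',c): print(c,round(d['confidence'],2),w(c,d['at']).round(1))
```

```text
t 18.28 tcp [635.7  52.8 147.8] F [ 0.2  0.3 -2.7] gw 0.470 gf 50.0
160.8 [ 0.7 -0.2 -2.9]
156.8 [ 0.4  0.1 -2.1]
152.8 [ 0.1 -0.4 -2.2]
148.8 [-0.1 -0.1 -1.9]
144.8 [-0.1  1.2 -2.9]
140.8 [ 0.5 -0.3 -2.8]
136.8 [ 0.5  0.5 -1.8]
132.8 [ 0.7  0.1 -3.9]
128.8 [ 2.   0.3 -4.3]
t 20.53 tcp [636.1  52.8 111.7] F [ 2.   0.3 -4.3] gw 0.471 gf 50.0
wrist 0.84 [629.5  52.7  23.3]
scene 0.87 [631.7  50.   25.6]
scene 0.51 [587.9 -71.8  -2.5]
```

Run:
```python
from h import *
r=rt(.104,.455); z=Ro.from_rotvec(r).apply([0,0,1])
g=np.array([627.5,51.8,124.8])
robot.servo_line(list(g+19*z),feed=20); state()
grip(0.62,10); robot.hold(.3); state()
robot.servo_line(list(g-70*z),feed=60); state()
robot.servo_line(list(g-100*z+[0,0,80]),feed=120); state()
save('wrist','w6.png'); save('scene','s6.png')
for c in ('wrist','scene'):
    for d in viewer.pinpoint('stored_a',c): print(c,round(d['confidence'],2),w(c,d['at']).round(1))
a=cv2.imread('pics/s6.png')[80:320,200:440]; b=cv2.imread('pics/w6.png')[:,120:520]
cv2.imwrite('pics/c6.png',np.hstack([cv2.resize(a,(400,400)),b]))
```

```text
t 21.08 tcp [636.3  52.8 108. ] F [ 4.5  0.2 -3.6] gw 0.471 gf 50.0
t 21.78 tcp [635.8  52.7 107.7] F [-0.6  0.8  0.3] gw 0.622 gf 0.0
t 23.42 tcp [596.8  48.7 187.3] F [-0.2  0.7  0.2] gw 0.623 gf 0.0
t 24.47 tcp [583.4  47.1 293.8] F [-0.3 -0.2  0.2] gw 0.619 gf 0.0
wrist 0.9 [789.3 -95.4   0.8]
wrist 0.75 [ 643.2 -110.1    9.5]
wrist 0.71 [ 651.7 -186.4    9.7]
wrist 0.61 [634.1 -25.8  10.2]
wrist 0.6 [ 808.6 -175.8    1.9]
wrist 0.57 [ 8.002e+02 -2.603e+02  4.000e-01]
scene 0.84 [788.  -98.9  -6.2]
scene 0.77 [637.  -26.6  14.2]
scene 0.69 [ 648.4 -102.4    8.9]
scene 0.69 [ 8.054e+02 -1.830e+02 -6.000e-01]
scene 0.56 [ 803.6 -258.2   -3.7]
```

View pics/c6.png

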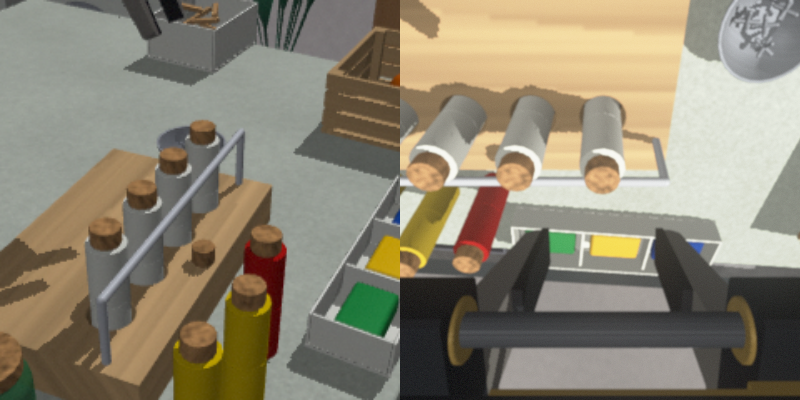

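All four tubes stand upright in a row at equal height. The stopper is where it was, and the gripper is clear.

```bash
python3 -c "
from h import *
print(robot.job_done()); state()"
```

```text
the job is handed in; nothing more can be done
None
the job is handed in; nothing more can be done
```

The spare tube is in the empty +y-end pocket, upright and level with the three stored tubes, and I handed the job in at about 24.5 s; no verdict came back. It leaned about 0.36 rad on the first slide and was righted, and for the rest of the slide the hand carried nearly all its weight, so its foot may have been a millimetre or so off the deck.

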